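# Set out the seat-lift bushes in order of height

## Robot

A 6-joint arm with a two-finger parallel gripper is mounted at the origin on the work surface. World frame = base frame: x ahead of the robot, y to its left, z up, the work surface at z = 0. Lengths are in m, angles in degrees, forces in N, time in s.
With the tool pointing down it reaches from about 0.35 to 0.875 m from the base axis. Payload 4.2 kg.
Tool frame: the origin (TCP) lies between the finger pads; the fingertips stand 17 mm ahead of it and the grasp point (between the pads) lies 2 mm behind it; z points along the fingers, y is the direction in which the jaws open and shut (so a half turn about z gives the same grasp; the last joint's range is limited). The gripper opens to 87 mm and grips with 3 to 60 N. Pads are 19 mm wide; open, the fingers measure 117 mm over their backs; the gripper's body (75 mm by 190 mm) begins 51 mm behind the grasp point.
Start: joints at [85.462, 22.042, 0.453, 0, -68.411, -14.817], TCP at [0.207, 0.59, 0.24] pointing down, gripper open.
Joint ranges: [-179.83, 179.83], [-69.29, 118.12], [-61.27, 80.66], [-181.25, 117.63], [-171.15, -9.14], [-177.46, 177.46]. Speed limits (degrees/s): [159.86, 159.86, 180, 180, 180, 180].

## Interface

Orientations are given as a 3x3 rotation matrix whose columns are the frame's x, y, z axes.
In Python, from station import r gives the robot as it stands.
- The arm moves only by the shell command python3 -m creep 'ROWS'. ROWS is JSON, a list of rows, each a list of 7 numbers: the opening, from 0 (shut) to 1 (fully open), then the shift along the tool's x, y, z scaled (see below), then the turn, a rotation vector about the tool's x, y, z scaled (see below). A call has 1 to 5 rows; each row is the pose to reach, as a shift and turn from the pose measured when the call began, along the tool's axes at that moment, turning the shorter way round; what a row does not reach only later rows make up. The controller multiplies each number of a shift by 300 mm and each number of a turn by 180 degrees. A row lasts 1/12 s, in which the tool goes at most 41.7 mm and 7.16 degrees, less where a joint would pass 70% of its speed; a pose out of reach is approached as far as the arm can. A call with a number of a shift or a turn outside -1 to 1 is refused whole. A call with a gripper value outside its range is refused whole. The fingers move at their own pace and stop on an object; the grip force is fixed at half the most. Time passes only in rows, so rows that repeat a pose let the fingers close. It gives the time, the measured TCP pose, the force and the opening at its end, in the units of the state.
- r.sense(): the state, without advancing time (a new reading comes with each control period).
- r.capture(name): name is "scene" or "top"; returns the picture (420x560x3 uint8, blue, green, red); there is no depth.
- r.camera_model(name): a dict with "mtx" (3x3 intrinsics, pixels), "R" (3x3) and "t" (3): a world point X has camera coordinates R X + t. Camera axes: x right, y down, z forward; pixel columns grow to the right and rows downward; lengths in m; the calibration is good to about 2 mm. A picture is of the moment at which its call begins. camera_model takes no time and is no camera call.
- r.finish_job(): hands the job in, once; it reports no verdict.
Trained networks look in the newest picture that a camera, given by its name, has taken for a name from the list of things; names that differ only in an ending like _2 or _b are one class to them, and where a whole thing is asked for, a point or a joint stands for the part that bears it (a point fixed in the world has none). Each returns a list of dicts, best first, with "score" (0 to 1); they miss things now and then, are a little off and sometimes report something else, mostly with a low value. They report only what shows in the picture. A call takes as long as a camera call.
- r.recognise(camera, target): "rect" ([left, top, right, bottom] as shares, 0 to 1, of the picture: columns of its width, rows of its height, round what is visible of it).
- r.outline_of(camera, target): "pixels" (420x560 bool, what is visible of it) and "rect" ([left, top, right, bottom] as shares, 0 to 1, of the picture: columns of its width, rows of its height, round what is visible of it).
The state is a dict: "time_s": time; "joints": joint angles; "joint_velocities": joint speeds; "effort": joint torques, N m; "tcp_pos": TCP position; "ee_rot": TCP orientation; "wrist_force": force on the tool from outside, world axes, zero at the start; "moment": the same for the moment, N m; "gripper_width": opening from 0.0 (shut) to 1.0 (fully open).
Only numpy, scipy, OpenCV 4.12 (cv2) and the standard library are available. Lean on these libraries where they do the work, as an engineer would, in place of code of your own. Each camera call takes 0.05 s, during which the arm holds its last target.

## Task

Set the four bronze bushes out for fitting: stand them upright on the four seats of the rail in order of height, the tallest next to the rail's tall square end post and the shortest next to its low round end post. Centre each bush on its seat, turned so that the arm at its foot lies squarely in the gap between that seat's two stop blocks, and do not knock any bush over on the way.

Things in the scene. Friction and masses are not known exactly. Their poses are not given: they have to be found in the camera images.
- bush_1_mid (a point): the shortest of four loose plain bronze bushes: an upright round barrel 30 mm across and 30 mm tall, with a dark bore spot on top and a flat arm at its foot (10 mm wide, 5 mm thick, its tip 42 mm from the barrel's axis). The point lies on the barrel's axis, half-way up (15 mm above its underside); x points along the arm, z up. About 120 g.
- bush_2_mid (a point): the second shortest of four loose plain bronze bushes: an upright round barrel 36 mm across and 44 mm tall, with a dark bore spot on top and a flat arm at its foot (10 mm wide, 5 mm thick, its tip 42 mm from the barrel's axis). The point lies on the barrel's axis, half-way up (22 mm above its underside); x points along the arm, z up. About 220 g.
- bush_3_mid (a point): the second tallest of four loose plain bronze bushes: an upright round barrel 42 mm across and 58 mm tall, with a dark bore spot on top and a flat arm at its foot (10 mm wide, 5 mm thick, its tip 42 mm from the barrel's axis). The point lies on the barrel's axis, half-way up (29 mm above its underside); x points along the arm, z up. About 360 g.
- bush_4_mid (a point): the tallest of four loose plain bronze bushes: an upright round barrel 48 mm across and 72 mm tall, with a dark bore spot on top and a flat arm at its foot (10 mm wide, 5 mm thick, its tip 42 mm from the barrel's axis). The point lies on the barrel's axis, half-way up (36 mm above its underside); x points along the arm, z up. About 550 g.
- seat_a_top (a point): one of four like aluminium seats in a row, 85 mm apart, on a fixed dark rail; letters are shuffled, not in row order. The point: dark spot amid its flat top, 12 mm above the bench, where the bush's axis goes. x across the rail to two stop blocks (14 mm above the flat, near faces 34 mm from the point, 10 mm thick) with a 28 mm gap between them, centred on x, for the arm; y along the rail, z up.
- seat_b_top (a point): one of four like aluminium seats in a row, 85 mm apart, on a fixed dark rail; letters are shuffled, not in row order. The point: dark spot amid its flat top, 12 mm above the bench, where the bush's axis goes. x across the rail to two stop blocks (14 mm above the flat, near faces 34 mm from the point, 10 mm thick) with a 28 mm gap between them, centred on x, for the arm; y along the rail, z up.
- seat_c_top (a point): one of four like aluminium seats in a row, 85 mm apart, on a fixed dark rail; letters are shuffled, not in row order. The point: dark spot amid its flat top, 12 mm above the bench, where the bush's axis goes. x across the rail to two stop blocks (14 mm above the flat, near faces 34 mm from the point, 10 mm thick) with a 28 mm gap between them, centred on x, for the arm; y along the rail, z up.
- seat_d_top (a point): one of four like aluminium seats in a row, 85 mm apart, on a fixed dark rail; letters are shuffled, not in row order. The point: dark spot amid its flat top, 12 mm above the bench, where the bush's axis goes. x across the rail to two stop blocks (14 mm above the flat, near faces 34 mm from the point, 10 mm thick) with a 28 mm gap between them, centred on x, for the arm; y along the rail, z up.
- post_tall: the tall square steel post (22 x 20 mm, 45 mm tall) fixed at one end of the rail, in line with the seats, 75 mm from the middle of the nearest seat; it may be at either end. Origin at the centre of its underside, 6 mm above the bench; y along the rail.
- post_low: the low round steel post (28 mm across, 14 mm tall) at the other end of the rail, likewise 75 mm from the middle of the nearest seat. Origin at the centre of its underside, 6 mm above the bench; y along the rail.

How it is judged (in metres and radians):
At the end, for the whole second after the job is handed in: In order from tall post (tallest) to low post (shortest), each bush stands on its seat: axis within 12 mm of the middle along and across the rail, underside within 4 mm of the seat top, upright to 0.08 rad, arm towards the gap to 0.3 rad, all released and at rest (horizontal distance between bush_1_mid and post_tall below 0.342 m and horizontal distance between bush_1_mid and post_low below 0.087 m and x of bush_1_mid in the frame of post_tall between -0.012 and 0.012 m and height (world z) of bush_1_mid between 0.023 and 0.031 m and angle between each of bush_1_mid, bush_2_mid, bush_3_mid, bush_4_mid's own z axis and vertical below 0.08 rad and angle between the x axis of each of bush_1_mid, bush_2_mid, bush_3_mid, bush_4_mid and the x axis of post_tall, either way round below 0.3 rad and ((y of post_tall in the frame of bush_1_mid above 0.03 m and y of bush_1_mid in the frame of post_tall below -0.03 m) or (y of post_tall in the frame of bush_1_mid below -0.03 m and y of bush_1_mid in the frame of post_tall above 0.03 m)) and linear speed of each of bush_1, bush_2, bush_3, bush_4 below 0.02 m/s and angular speed of each of bush_1, bush_2, bush_3, bush_4 below 0.1 rad/s and horizontal distance between bush_2_mid and post_tall below 0.257 m and horizontal distance between bush_2_mid and post_low below 0.172 m and x of bush_2_mid in the frame of post_tall between -0.012 and 0.012 m and height (world z) of bush_2_mid between 0.03 and 0.038 m and ((y of post_tall in the frame of bush_2_mid above 0.03 m and y of bush_2_mid in the frame of post_tall below -0.03 m) or (y of post_tall in the frame of bush_2_mid below -0.03 m and y of bush_2_mid in the frame of post_tall above 0.03 m)) and horizontal distance between bush_3_mid and post_tall below 0.172 m and horizontal distance between bush_3_mid and post_low below 0.257 m and x of bush_3_mid in the frame of post_tall between -0.012 and 0.012 m and height (world z) of bush_3_mid between 0.037 and 0.045 m and ((y of post_tall in the frame of bush_3_mid above 0.03 m and y of bush_3_mid in the frame of post_tall below -0.03 m) or (y of post_tall in the frame of bush_3_mid below -0.03 m and y of bush_3_mid in the frame of post_tall above 0.03 m)) and horizontal distance between bush_4_mid and post_tall below 0.087 m and horizontal distance between bush_4_mid and post_low below 0.342 m and x of bush_4_mid in the frame of post_tall between -0.012 and 0.012 m and height (world z) of bush_4_mid between 0.044 and 0.052 m and ((y of post_tall in the frame of bush_4_mid above 0.03 m and y of bush_4_mid in the frame of post_tall below -0.03 m) or (y of post_tall in the frame of bush_4_mid below -0.03 m and y of bush_4_mid in the frame of post_tall above 0.03 m))); the robot touches nothing.
It fails at once if a bush is knocked over (angle between any of bush_1_mid, bush_2_mid, bush_3_mid, bush_4_mid's own z axis and vertical above 0.7 rad).
It also fails if it takes over 99 s, if anything falls off the work surface, if the arm or the gripper's body presses on something with over 40 N, if the wrist force passes 120 N, or if a joint passes its speed limit or range.

## Working session

There is one attempt and no reset: what is moved stays moved. The work goes in short steps, Python scripts to look and compute and a shell command to move; the robot and the scene stay as the last step left them, time stands still between calls to the robot, and variables do not carry over. Pictures are saved under pics/ and viewed, and the job is handed in when it is done.

```bash
ls; mkdir -p pics; python3 - <<'E'
from station import r
import cv2,json
s=r.sense();print(s)
for c in("scene","top"):
    cv2.imwrite(f"pics/{c}0.png",r.capture(c)); m=r.camera_model(c);print(c,m)
E
```

```text
pics
{'time_s': 0.0, 'joints': array([ 8.54644888e+01,  2.20911936e+01,  3.78376309e-01, -2.86221689e-02,
       -6.84120579e+01, -1.48178226e+01]), 'joint_velocities': array([-0.03811698, -0.09408416,  0.08396204,  0.05066911,  0.09918644,
        0.02001654]), 'effort': array([ 9.47205699e-04, -3.90665352e+01,  1.87403226e+01,  4.21974957e+00,
        1.08678508e-02, -1.85880353e-04]), 'tcp_pos': array([0.20690124, 0.58914524, 0.23844639]), 'ee_rot': array([[ 9.43431824e-01, -3.31565966e-01, -6.35398236e-04],
       [-3.31566557e-01, -9.43429412e-01, -2.13588097e-03],
       [ 1.08732052e-04,  2.22573488e-03, -9.99997517e-01]]), 'wrist_force': array([-0.61871963,  0.20255288, -0.5058869 ]), 'moment': array([-0.02320172, -0.03249707, -0.01029897]), 'gripper_width': 0.9993460460393315}
scene {'mtx': array([[470.26412687,   0.        , 276.55759631],
       [  0.        , 470.26412687, 210.44718381],
       [  0.        ,   0.        ,   1.        ]]), 'R': array([[ 0.62282582,  0.78223029, -0.01427448],
       [ 0.55957202, -0.45814439, -0.69063947],
       [-0.54677889,  0.4221605 , -0.72305834]]), 't': array([-0.33405388, -0.26700065,  1.28649769])}
top {'mtx': array([[482.69144462,   0.        , 279.85387719],
       [  0.        , 482.69144462, 212.25857204],
       [  0.        ,   0.        ,   1.        ]]), 'R': array([[ 8.03528226e-04, -9.99383810e-01, -3.50906756e-02],
       [-9.99621788e-01,  1.61871636e-04, -2.75000751e-02],
       [ 2.74888100e-02,  3.50995010e-02, -9.99005701e-01]]), 't': array([0.01136304, 0.54360712, 0.93034977])}
```

View pics/scene0.png

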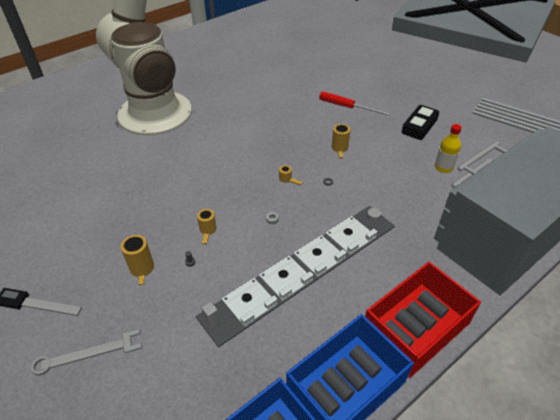

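View pics/top0.png

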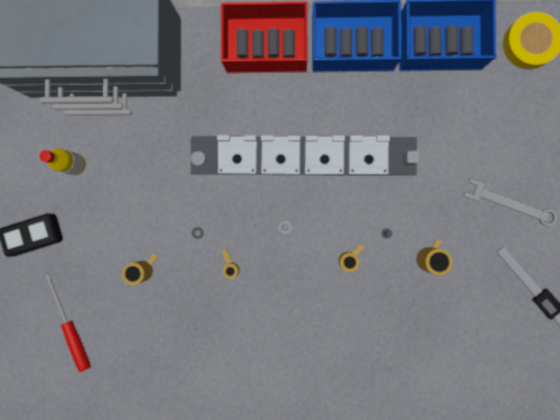

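```bash
python3 - <<'E'
from station import r
import numpy as np
for c in ("top","scene"):
  for t in ("bush_1_mid","seat_a_top","post_tall","post_low"):
    print(c,t)
    for d in r.recognise(c,t): 
        q=np.array(d['rect'])*[560,420,560,420]; print(round(d['score'],2),q.round(1))
E
```

```text
top bush_1_mid
0.85 [223.3 253.3 238.3 281.7]
top seat_a_top
0.9 [347.3 134.7 389.3 175.3]
top post_tall
0.66 [403.4 153.2 421.4 166. ]
top post_low
0.54 [193.  151.1 204.5 162.7]
scene bush_1_mid
0.57 [278.8 164.6 301.1 185. ]
scene seat_a_top
0.73 [222.5 278.7 277.9 326.6]
scene post_tall
0.74 [200.9 303.  219.1 324.7]
scene post_low
0.43 [368.3 208.7 381.7 221.3]
```

The top view shows the bushes at about (133,273), (230,271), (349,262) and (438,261). The rail seats are at (237), (281), (325) and (369), all at row 158. The tall post is on the right at (412,158) and the low post on the left at (198,158). The next step is to measure these properly.

```bash
cat > h.py <<'E'
import numpy as np,cv2
from station import r
def ray(c,uv,z):
    m=r.camera_model(c);R=np.array(m['R']);t=np.array(m['t']);K=np.array(m['mtx'])
    C=-R.T@t; d=R.T@np.linalg.inv(K)@np.array([uv[0],uv[1],1.]); return C+d*(z-C[2])/d[2]
def spots(c,img,thr,amin,amax):
    g=img.max(axis=2); n,l,s,ce=cv2.connectedComponentsWithStats((g<thr).astype(np.uint8))
    return [(ce[i].round(1),s[i][4],s[i][2:4]) for i in range(1,n) if amin<s[i][4]<amax]
E
python3 - <<'E'
from h import *
I={c:r.capture(c) for c in("top","scene")}
for c in I:
    print(c,r.sense()['time_s'])
    for s in spots(c,I[c],60,15,500): print(s[0],s[1],s[2])
t=I['top']
cv2.imwrite('pics/z1.png',cv2.resize(t[230:295,110:250],None,fx=5,fy=5,interpolation=cv2.INTER_CUBIC))
cv2.imwrite('pics/z2.png',cv2.resize(t[230:295,325:465],None,fx=5,fy=5,interpolation=cv2.INTER_CUBIC))
cv2.imwrite('pics/z3.png',cv2.resize(t[125:185,185:425],None,fx=3.3,fy=3.3,interpolation=cv2.INTER_CUBIC))
for d in r.outline_of('top','bush_1_mid'): print(d['score'],np.array(d['rect'])*[560,420,560,420],d['pixels'].sum())
E
```

```text
top 0.6
[330.4  54.2] 23 [9 3]
[361.5  53.9] 26 [10  3]
[419.5  53. ] 26 [10  3]
[434.5  53.5] 20 [10  2]
[450.8  52.8] 24 [10  3]
[242.6  55.3] 19 [9 3]
[273.   54.9] 25 [9 3]
[288.8  55.5] 17 [9 2]
[346.4  54.6] 16 [9 2]
[22.6 80.4] 185 [45  5]
[75.2 79.9] 242 [53  5]
[29.4 87.7] 107 [31  5]
[53.6 87.4] 25 [7 4]
[81.7 87.4] 149 [39  4]
[35.4 94.3] 36 [17  4]
[87.7 93.5] 55 [28  2]
[236.8 158.2] 39 [7 7]
[280.2 158.7] 41 [7 8]
[324.2 159. ] 41 [7 7]
[368.5 159. ] 42 [8 7]
[438.9 261.5] 247 [18 18]
[349.4 262. ] 83 [10 11]
[132.2 273.4] 148 [14 14]
[229.7 270.8] 35 [7 7]
[546.8 302.3] 329 [27 30]
scene 0.6
[211.    8.4] 71 [ 5 19]
[5.41e+02 4.00e-01] 24 [15  3]
[127.3  18.7] 86 [33 10]
[341.4 128.1] 46 [10  6]
[285.  168.5] 16 [5 4]
[450.  198.2] 20 [ 8 10]
[458.  207.3] 96 [21 23]
[205.2 214.1] 54 [10  7]
[491.2 228.1] 203 [40 30]
[443.1 221.3] 19 [7 9]
[468.8 219.7] 42 [14  9]
[459.6 230.3] 30 [9 9]
[516.3 232. ] 24 [11 11]
[347.7 231.1] 30 [8 5]
[447.8 234.3] 26 [ 7 14]
[439.  236.1] 21 [9 9]
[483.5 239.4] 115 [33 15]
[507.9 244.6] 60 [13 16]
[133.  243.8] 180 [19 13]
[519.3 241.3] 28 [10  6]
[445.1 244.5] 19 [7 6]
[494.7 266.3] 364 [30 49]
[471.7 252. ] 42 [15 12]
[316.5 251.5] 38 [8 6]
[189.3 258.4] 36 [6 8]
[473.6 267.2] 19 [6 8]
[481.7 272.7] 28 [ 8 10]
[282.8 273.5] 44 [9 6]
[ 12.7 298.9] 341 [29 21]
[246.3 297.1] 49 [9 7]
[431.5 307.7] 106 [30 21]
[414.6 323.2] 221 [40 30]
[364.3 366.2] 104 [31 24]
[351.  379.7] 97 [30 25]
[337.4 389.8] 100 [31 26]
[323.3 404. ] 93 [31 27]
0.81 [222.096 253.89  240.072 277.284] 277
0.38 [217.    133.308 256.48  173.796] 1491
```

View pics/z1.png

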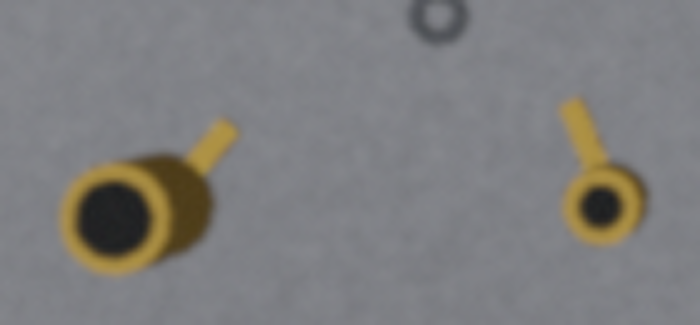

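View pics/z2.png

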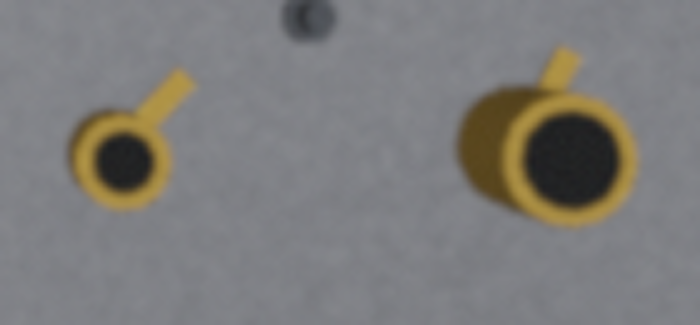

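View pics/z3.png

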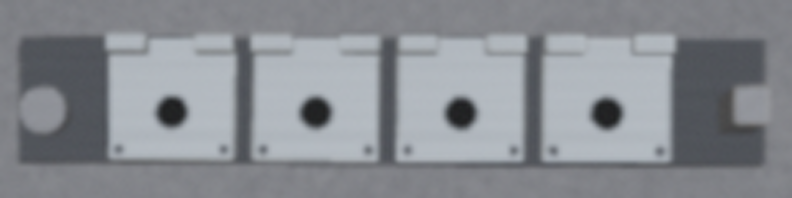

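```bash
cat >> h.py <<'E'
H=[0,.030,.044,.058,.072]
E
python3 - <<'E'
from h import *
t=r.capture('top')
P={1:((229.7,270.8),(285,168.5)),2:((349.4,262),(205.2,214.1)),3:((132.2,273.4),(341.4,128.1)),4:((438.9,261.5),(133,243.8))}
for b,(u,v) in P.items():
    a=ray('top',u,H[b]);s=ray('scene',v,H[b]);m=(a+s)/2
    hsv=cv2.cvtColor(t,cv2.COLOR_BGR2HSV)
    mask=((hsv[...,0]>8)&(hsv[...,0]<30)&(hsv[...,1]>110)&(hsv[...,2]>60))
    ys,xs=np.nonzero(mask); 
    pts=np.array([ray('top',(x,y),.005)[:2]-a[:2] for x,y in zip(xs,ys) if abs(x-u[0])<35 and abs(y-u[1])<35])
    d=np.hypot(*pts.T); rad=[0,15,18,21,24][b]/1000
    q=pts[(d>rad+.006)&(d<.05)&(pts[:,0]>0)]
    print(b,a.round(4),s.round(4),'arm',len(q),np.degrees(np.arctan2(q[:,1].mean(),q[:,0].mean())).round(1),d[(pts[:,0]>0)&(d<.06)].max().round(3))
for n,u,v in (('L',(236.8,158.2),(347.7,231.1)),('2',(280.2,158.7),(316.5,251.5)),('3',(324.2,159),(282.8,273.5)),('R',(368.5,159),(246.3,297.1))):
    print(n,ray('top',u,.012).round(4),ray('scene',v,.012).round(4))
print(ray('top',(412.4,157),.051),ray('top',(198.5,157.5),.02))
E
```

```text
1 [0.4319 0.1059 0.03  ] [0.4317 0.1085 0.03  ] arm 41 21.7 0.04
2 [ 0.4504 -0.1188  0.044 ] [ 0.4496 -0.1163  0.044 ] arm 37 -42.3 0.04
3 [0.429  0.2834 0.058 ] [0.429  0.2859 0.058 ] arm 55 1.5 0.041
4 [ 0.4539 -0.2748  0.072 ] [ 0.4533 -0.2726  0.072 ] arm 59 -54.2 0.041
L [0.6488 0.0953 0.012 ] [0.6479 0.098  0.012 ]
2 [0.6474 0.0108 0.012 ] [0.6474 0.0127 0.012 ]
3 [ 0.6465 -0.0743  0.012 ] [ 0.6467 -0.0725  0.012 ]
R [ 0.6462 -0.1595  0.012 ] [ 0.6457 -0.1574  0.012 ]
[ 0.64417055 -0.23414062  0.051     ] [0.64930289 0.16872903 0.02      ]
```

```bash
python3 - <<'E'
from h import *
A={1:(.4318,.1072),2:(.4500,-.1175),3:(.4290,.2847),4:(.4536,-.2737)}
T={1:((570,103),110),2:((185,79),325),3:((230,128),110),4:((567,54),325)}
for b,(z,x0) in T.items():
    p=ray('top',((z[0]+.5)/5-.5+x0,(z[1]+.5)/5-.5+230),.005)[:2]
    for off in (0,.0012):
      d=p+[0,off]-A[b];print(b,p,np.degrees(np.arctan2(d[1],d[0])).round(1),np.hypot(*d).round(4))
E
```

```text
1 [0.4695806  0.12148385] 20.7 0.0404
1 [0.4695806  0.12148385] 22.3 0.0408
2 [ 0.47954093 -0.14659175] -44.6 0.0415
2 [ 0.47954093 -0.14659175] -43.4 0.0406
3 [0.4594416  0.25547732] -43.8 0.0422
3 [0.4594416  0.25547732] -42.6 0.0414
4 [ 0.48947294 -0.29281818] -28.1 0.0406
4 [ 0.48947294 -0.29281818] -26.5 0.0401
```

```bash
cat > go.py <<'E'
import sys
from h import *
from scipy.spatial.transform import Rotation as Ro
x,y,z,yaw=map(float,sys.argv[1:5])
s=r.sense();R=np.array(s['ee_rot']);p=np.array(s['tcp_pos'])
c,n=np.cos(np.radians(yaw)),np.sin(np.radians(yaw))
D=np.array([[c,n,0],[n,-c,0],[0,0,-1]])
sh=R.T@(np.array([x,y,z])-p)/.3; tu=Ro.from_matrix(R.T@D).as_rotvec()/np.pi
print('row',sh.round(4),tu.round(4),'dist mm',round(300*np.linalg.norm(sh)),'deg',round(180*np.linalg.norm(tu),1),'t',s['time_s'],'F',np.array(s['wrist_force']).round(1),'j',np.array(s['joints']).round(0),'p',p.round(4),'w',round(s['gripper_width'],3))
E
python3 go.py .429 .2847 .15 -43
```

```text
row [1.0348 0.714  0.2985] [-0.      0.      0.1314] dist mm 388 deg 23.6 t 0.7 F [-0.8  0.3  0.5] j [ 85.  22.   0.  -0. -68. -15.] p [0.2071 0.5897 0.2396] w 0.995
```

```bash
python3 -m creep '[[1,0.6,0.4,0.1,0,0,0.1314],[1,0.6,0.4,0.1,0,0,0.1314],[1,0.6,0.4,0.1,0,0,0.1314],[1,0.6,0.4,0.1,0,0,0.1314],[1,0.6,0.4,0.1,0,0,0.1314]]'; python3 go.py .429 .2847 .15 -43
```

```text
time_s: 1.12
tcp_pos: [0.3319, 0.4232, 0.211]
ee_rot: [[0.731, -0.683, 0.0], [-0.683, -0.731, 0.001], [-0.0, -0.001, -1.0]]
wrist_force: [0.8, 0.4, 0.6]
gripper_width: 0.998
row [0.5517 0.1165 0.2031] [-0.0002  0.0001 -0.0002] dist mm 180 deg 0.1 t 1.1167 F [0.8 0.4 0.6] j [ 69.  15. -14.   0. -61. -22.] p [0.3319 0.4232 0.211 ] w 0.998
```

```bash
python3 -m creep '[[1,0.552,0.1165,0.203,0,0,0],[1,0.552,0.1165,0.203,0,0,0],[1,0.552,0.1165,0.203,0,0,0],[1,0.552,0.1165,0.203,0,0,0],[1,0.552,0.1165,0.203,0,0,0]]'>/dev/null; python3 go.py .429 .2847 .028 -43
```

```text
row [-0.0115 -0.0109  0.4006] [ 0.0011  0.0001 -0.0015] dist mm 120 deg 0.3 t 1.5333 F [-0.2  0.   0.4] j [ 51.  16. -22.  -0. -51.  -5.] p [0.4296 0.2803 0.1482] w 1.0
```

```bash
python3 -m creep '[[1,-0.0115,-0.011,0.07,0,0,-0.0015],[1,-0.0115,-0.011,0.15,0,0,-0.0015],[1,-0.0115,-0.011,0.22,0,0,-0.0015],[1,-0.0115,-0.011,0.22,0,0,-0.0015]]'>/dev/null; python3 go.py .429 .2847 .028 -43
```

```text
row [-0.0008 -0.0114  0.1683] [ 0.0038  0.0002 -0.0006] dist mm 51 deg 0.7 t 1.8667 F [ 0.3 -1.1 -0.7] j [ 52.  22. -27.  -0. -42.  -5.] p [0.4273 0.2825 0.0785] w 0.998
```

```bash
python3 - <<'E'
from h import *
cv2.imwrite('pics/a1.png',r.capture('scene')[60:220,230:450].repeat(3,0).repeat(3,1))
E
```

```text
(no output)
```

View pics/a1.png

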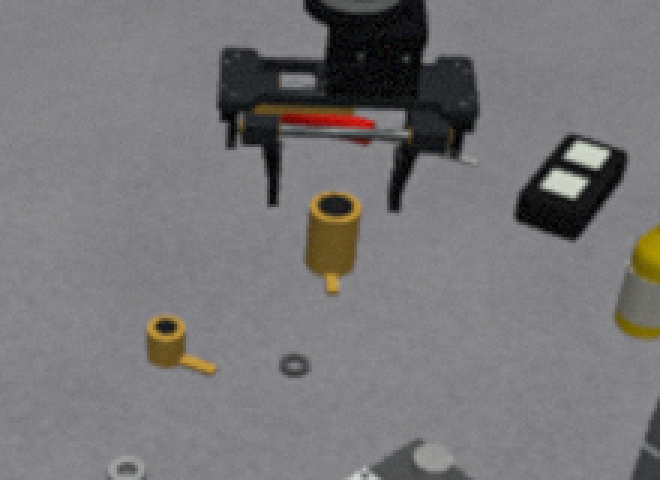

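The open fingers straddle bush 3 at crop position (333,235), with its arm pointing out between them. I'll go down now.

```bash
python3 -m creep '[[1,-0.001,-0.0114,0.06,0.004,0,0],[1,-0.001,-0.0114,0.12,0.004,0,0],[1,-0.001,-0.0114,0.168,0.004,0,0],[1,-0.001,-0.0114,0.168,0.004,0,0],[1,-0.001,-0.0114,0.168,0.004,0,0]]'>/dev/null; python3 go.py .429 .2847 .028 -43
```

```text
row [0.0005 0.009  0.0106] [-0.0017 -0.0001  0.0001] dist mm 4 deg 0.3 t 2.3333 F [-0.2 -0.8  0.1] j [ 52.  26. -29.   0. -34.  -5.] p [0.4307 0.2868 0.0312] w 0.997
```

```bash
python3 -m creep '[[1,0,0.009,0.0106,0,0,0],[1,0,0.009,0.0106,0,0,0],[0,0,0.009,0.0106,0,0,0],[0,0,0.009,0.0106,0,0,0],[0,0,0.009,0.0106,0,0,0]]'; python3 go.py .429 .2847 .028 -43
```

```text
time_s: 2.75
tcp_pos: [0.4291, 0.2851, 0.0286]
ee_rot: [[0.732, -0.682, 0.005], [-0.682, -0.732, 0.004], [0.0, -0.006, -1.0]]
wrist_force: [-0.2, -0.1, 0.1]
gripper_width: 0.85
row [0.0007 0.0011 0.0019] [-0.002  -0.0001  0.0002] dist mm 1 deg 0.4 t 2.75 F [-0.2 -0.1  0.1] j [ 52.  26. -29.   0. -34.  -5.] p [0.4291 0.2851 0.0286] w 0.85
```

```bash
python3 -m creep '[[0,0,0,0,0,0,0],[0,0,0,0,0,0,0],[0,0,0,0,0,0,0],[0,0,0,0,0,0,0]]'; python3 go.py .429 .2847 .2 -43
```

```text
time_s: 3.08
tcp_pos: [0.4291, 0.2851, 0.0286]
ee_rot: [[0.732, -0.682, 0.005], [-0.682, -0.732, 0.004], [0.0, -0.006, -1.0]]
wrist_force: [0.2, -0.6, 0.6]
gripper_width: 0.553
row [ 0.0008 -0.0025 -0.5715] [-0.002  -0.0001  0.0002] dist mm 171 deg 0.4 t 3.0833 F [ 0.2 -0.6  0.6] j [ 52.  26. -29.   0. -34.  -5.] p [0.4291 0.2851 0.0286] w 0.553
```

```bash
python3 -m creep '[[0,0,0,0,0,0,0],[0,0,0,0,0,0,0],[0,0,0,0,0,0,0],[0,0,0,0,0,0,0]]'; python3 go.py .429 .2847 .16 -43
```

```text
time_s: 3.42
tcp_pos: [0.4288, 0.2847, 0.0285]
ee_rot: [[0.732, -0.682, 0.004], [-0.682, -0.732, 0.004], [0.0, -0.005, -1.0]]
wrist_force: [-1.9, -0.4, 1.9]
gripper_width: 0.479
row [ 0.0007 -0.0027 -0.4384] [-0.0017 -0.0001  0.0001] dist mm 132 deg 0.3 t 3.4167 F [-1.9 -0.4  1.9] j [ 52.  26. -29.   0. -34.  -5.] p [0.4288 0.2847 0.0285] w 0.479
```

Gripped: width 0.479 is about 42 mm. Next I'll lift.

```bash
python3 -m creep '[[0,0,0,-0.05,0,0,0],[0,0,0,-0.16,0,0,0],[0,0,0,-0.28,0,0,0],[0,0,0,-0.38,0,0,0],[0,0,0,-0.38,0,0,0]]'; python3 go.py .6467 -.0734 .14 0
```

```text
time_s: 3.83
tcp_pos: [0.4312, 0.2871, 0.1484]
ee_rot: [[0.733, -0.68, 0.013], [-0.681, -0.733, 0.013], [0.001, -0.018, -1.0]]
wrist_force: [1.4, 0.8, -2.7]
gripper_width: 0.474
row [1.3442 0.3921 0.0222] [-0.0054 -0.0025 -0.2383] dist mm 420 deg 42.9 t 3.8333 F [ 1.4  0.8 -2.7] j [ 52.  16. -23.   0. -50.  -5.] p [0.4312 0.2871 0.1484] w 0.474
```

```bash
python3 -m creep '[[0,0.1,0.03,0,0,0,-0.03],[0,0.22,0.065,0,0,0,-0.06],[0,0.35,0.1,0,0,0,-0.09],[0,0.48,0.14,0,0,0,-0.12],[0,0.61,0.18,0,0,0,-0.15]]'>/dev/null; python3 go.py .6467 -.0734 .14 0
```

```text
row [0.5548 0.5192 0.0165] [-0.0044 -0.003  -0.0867] dist mm 228 deg 15.6 t 4.25 F [ 1.6  0.7 -3.3] j [ 30.  19. -19.  -0. -51.  45.] p [0.5283 0.1213 0.1461] w 0.479
```

```bash
python3 -m creep '[[0,0.1,0.09,0.003,0,0,-0.02],[0,0.21,0.19,0.006,0,0,-0.04],[0,0.32,0.29,0.01,0,0,-0.06],[0,0.43,0.4,0.013,0,0,-0.0867],[0,0.53,0.5,0.0165,-0.004,-0.003,-0.0867]]'>/dev/null; python3 go.py .6467 -.0734 .1 0
```

```text
row [0.0394 0.0525 0.1275] [-0.0006  0.0009  0.0005] dist mm 43 deg 0.2 t 4.6667 F [ 0.8  0.6 -3.6] j [  9.  28.  -5.  -0. -57.  81.] p [ 0.635  -0.0577  0.1383] w 0.478
```

```bash
python3 -m creep '[[0,0.0394,0.0525,0.05,0,0,0],[0,0.0394,0.0525,0.1,0,0,0],[0,0.0394,0.0525,0.1275,0,0,0],[0,0.0394,0.0525,0.1275,0,0,0],[0,0.0394,0.0525,0.1275,0,0,0]]'>/dev/null; python3 go.py .6467 -.0734 .0405 0
python3 - <<'E'
from h import *
cv2.imwrite('pics/a2.png',r.capture('scene')[130:330,190:410].repeat(3,0).repeat(3,1))
E
```

```text
row [0.0041 0.0022 0.1939] [-0.0005  0.0018  0.0008] dist mm 58 deg 0.4 t 5.0833 F [-0.2 -0.4 -3.1] j [  8.  31.  -6.  -0. -53.  83.] p [ 0.6458 -0.0728  0.0987] w 0.476
```

View pics/a2.png

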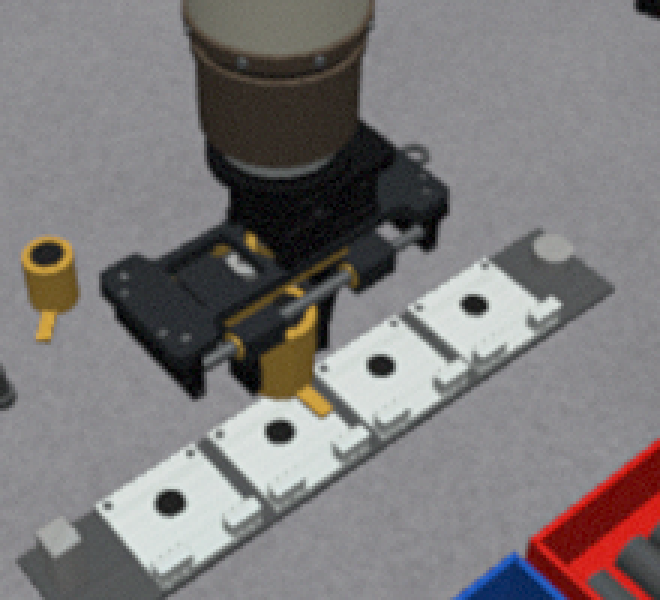

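Bush 3 hangs upright above seat 3, with its arm pointing toward the gap. I'll lower it.

```bash
python3 -m creep '[[0,0.004,0.002,0.06,0,0,0],[0,0.004,0.002,0.11,0,0,0],[0,0.004,0.002,0.15,0,0,0],[0,0.004,0.002,0.17,0,0,0],[0,0.004,0.002,0.17,0,0,0]]'>/dev/null; python3 go.py .6467 -.0734 .0405 0
```

```text
row [-0.0005  0.0028  0.0251] [-0.0005  0.0017  0.0012] dist mm 8 deg 0.4 t 5.55 F [-0.4  0.2 -4.5] j [  8.  35.  -8.  -0. -48.  83.] p [ 0.6469 -0.0726  0.048 ] w 0.475
```

```bash
python3 -m creep '[[0,0,0.003,0.01,0,0.0017,0.001],[0,0,0.003,0.018,0,0.0017,0.001],[0,0,0.003,0.0235,0,0.0017,0.001],[0,0,0.003,0.0235,0,0.0017,0.001]]'>/dev/null; python3 go.py .6467 -.0734 .0405 0
```

```text
row [-0.0007 -0.0002  0.002 ] [-0.0005 -0.0001  0.0002] dist mm 1 deg 0.1 t 5.8833 F [-1.   0.  -3.4] j [  8.  35.  -8.  -0. -46.  82.] p [ 0.6469 -0.0735  0.0411] w 0.476
```

Still 0.6 mm high. I'll take it down 0.6 mm and then open a little.

```bash
python3 -m creep '[[0,0,0,0.003,0,0,0],[0,0,0,0.003,0,0,0]]'; python3 -m creep '[[0.75,0,0,0,0,0,0],[0.75,0,0,0,0,0,0],[0.75,0,0,0,0,0,0],[0.75,0,0,0,0,0,0],[0.75,0,0,0,0,0,0]]'
```

```text
time_s: 6.05
tcp_pos: [0.6473, -0.0735, 0.0406]
ee_rot: [[1.0, 0.001, 0.001], [0.001, -1.0, 0.002], [0.001, -0.002, -1.0]]
wrist_force: [0.4, 0.3, -3.4]
gripper_width: 0.479
time_s: 6.47
tcp_pos: [0.6476, -0.0735, 0.0411]
ee_rot: [[1.0, 0.001, 0.002], [0.001, -1.0, 0.002], [0.002, -0.002, -1.0]]
wrist_force: [0.4, -1.1, -0.4]
gripper_width: 0.725
```

```bash
python3 -m creep '[[0.75,0,0,-0.05,0,0,0],[0.75,0,0,-0.13,0,0,0],[0.75,0,0,-0.24,0,0,0],[1,0,0,-0.36,0,0,0],[1,0,0,-0.36,0,0,0]]'>/dev/null; python3 go.py .4318 .1072 .12 21.5
python3 - <<'E'
from h import *
cv2.imwrite('pics/a3.png',r.capture('scene')[130:330,190:410].repeat(3,0).repeat(3,1))
E
```

```text
row [-0.7349 -0.6059  0.1137] [ 0.001  -0.0058 -0.1186] dist mm 288 deg 21.4 t 6.8833 F [0.7 0.5 1. ] j [  8.  28.  -2.   0. -59.  82.] p [ 0.6521 -0.074   0.1581] w 0.829
```

View pics/a3.png

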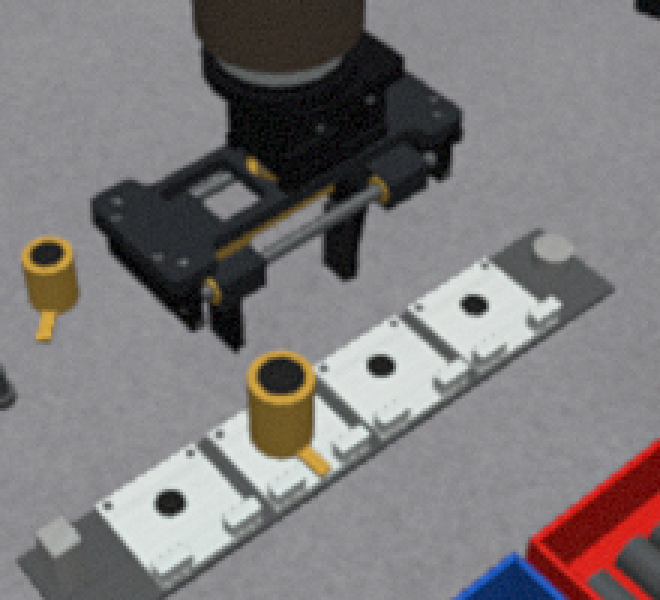

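Bush 3 stands on its seat with its arm in the gap. Bush 1 is next.

```bash
python3 -m creep '[[1,-0.1,-0.083,0,0,0,-0.04],[1,-0.2,-0.165,0,0,0,-0.08],[1,-0.3,-0.25,0.02,0,0,-0.1186],[1,-0.41,-0.335,0.04,0,-0.006,-0.1186],[1,-0.52,-0.42,0.06,0,-0.006,-0.1186]]'>/dev/null; python3 go.py .4318 .1072 .1 21.5
```

```text
row [-0.124  -0.2456  0.1144] [-0.0001  0.0021 -0.0005] dist mm 89 deg 0.4 t 7.35 F [0.3 0.8 0.1] j [ 25.  16. -25.  -0. -49.  87.] p [0.4935 0.0523 0.1341] w 0.997
```

```bash
python3 -m creep '[[1,-0.06,-0.12,0.05,0,0,0],[1,-0.124,-0.2456,0.114,0,0,0],[1,-0.124,-0.2456,0.114,0,0,0],[1,-0.124,-0.2456,0.114,0,0,0],[1,-0.124,-0.2456,0.114,0,0,0]]'>/dev/null; python3 go.py .4318 .1072 .0225 21.5
```

```text
row [0.0005 0.0008 0.2587] [0.     0.002  0.0001] dist mm 78 deg 0.4 t 7.7667 F [-0.   0.  -0.1] j [ 35.  14. -35.  -0. -41.  77.] p [0.432  0.1075 0.1001] w 0.998
```

```bash
python3 -m creep '[[1,0,0,0.07,0,0.002,0],[1,0,0,0.14,0,0.002,0],[1,0,0,0.2,0,0.002,0],[1,0,0,0.24,0,0.002,0],[1,0,0,0.24,0,0.002,0]]'>/dev/null; python3 go.py .4318 .1072 .0225 21.5
```

```text
row [ 0.0019 -0.0038  0.0124] [ 0.0003  0.0013 -0.0008] dist mm 4 deg 0.3 t 8.1833 F [-0.3 -0.4 -0.1] j [ 35.  22. -39.  -0. -29.  77.] p [0.4317 0.1059 0.0262] w 0.997
```

```bash
python3 -m creep '[[1,0.002,-0.004,0.0124,0,0.001,-0.001],[1,0.002,-0.004,0.0124,0,0.001,-0.001],[0,0.002,-0.004,0.0124,0,0.001,-0.001],[0,0.002,-0.004,0.0124,0,0.001,-0.001],[0,0.002,-0.004,0.0124,0,0.001,-0.001]]' >/dev/null;  python3 -m creep '[[0,0,0,0,0,0,0],[0,0,0,0,0,0,0],[0,0,0,0,0,0,0],[0,0,0,0,0,0,0],[0,0,0,0,0,0,0]]'>/dev/null; python3 -m creep '[[0,0,0,0,0,0,0],[0,0,0,0,0,0,0],[0,0,0,0,0,0,0],[0,0,0,0,0,0,0]]';python3 go.py .4318 .1072 .0225 21.5
```

```text
time_s: 9.35
tcp_pos: [0.4323, 0.1076, 0.0232]
ee_rot: [[0.93, 0.367, 0.001], [0.367, -0.93, -0.0], [0.001, 0.001, -1.0]]
wrist_force: [-0.3, 0.2, 1.1]
gripper_width: 0.339
row [-0.0019  0.0005  0.0024] [ 0.0002 -0.0002  0.0003] dist mm 1 deg 0.1 t 9.35 F [-0.3  0.2  1.1] j [ 35.  22. -39.   0. -28.  76.] p [0.4323 0.1076 0.0232] w 0.339
```

```bash
python3 -m creep '[[0,0,0,-0.05,0,0,0],[0,0,0,-0.16,0,0,0],[0,0,0,-0.26,0,0,0],[0,0,0,-0.3,0,0,0],[0,0,0,-0.3,0,0,0]]'; python3 go.py .6483 .0966 .105 0
```

```text
time_s: 9.77
tcp_pos: [0.4339, 0.1086, 0.1161]
ee_rot: [[0.93, 0.368, 0.007], [0.368, -0.93, 0.004], [0.008, -0.001, -1.0]]
wrist_force: [0.0, 0.5, -1.3]
gripper_width: 0.333
row [0.6495 0.3001 0.0421] [-0.0007 -0.0025  0.1199] dist mm 215 deg 21.6 t 9.7667 F [ 0.   0.5 -1.3] j [ 35.  13. -34.   0. -43.  76.] p [0.4339 0.1086 0.1161] w 0.333
```

```bash
python3 -m creep '[[0,0.12,0.06,0,0,0,0.04],[0,0.25,0.12,0,0,0,0.08],[0,0.38,0.18,0.01,0,0,0.12],[0,0.51,0.24,0.02,0,-0.0025,0.12],[0,0.63,0.29,0.03,0,-0.0025,0.12]]'>/dev/null; python3 go.py .6483 .0966 .09 0
```

```text
row [0.0251 0.     0.0545] [-0.0005  0.0012 -0.0004] dist mm 18 deg 0.2 t 10.1833 F [ 0.3  2.2 -1.1] j [ 23.  31.  -5.  -0. -54.  67.] p [0.6408 0.0966 0.1064] w 0.337
```

```bash
python3 -m creep '[[0,0.025,0,0.05,0,0.001,0],[0,0.025,0,0.1,0,0.001,0],[0,0.025,0,0.15,0,0.001,0],[0,0.025,0,0.2,0,0.001,0],[0,0.025,0,0.2,0,0.001,0]]'>/dev/null; python3 go.py .6483 .0966 .0352 0
```

```text
row [ 0.0129 -0.0039  0.0168] [ 0.0004  0.0036 -0.001 ] dist mm 6 deg 0.7 t 10.6 F [-1.4 -0.6 -2.4] j [ 23.  36.  -8.  -0. -47.  67.] p [0.6445 0.0955 0.0403] w 0.338
```

```bash
python3 -m creep '[[0,0.013,-0.004,0.006,0,0.0036,0],[0,0.013,-0.004,0.012,0,0.0036,0],[0,0.013,-0.004,0.0145,0,0.0036,0],[0,0.013,-0.004,0.0145,0,0.0036,0]]'>/dev/null; python3 go.py .6483 .0966 .0352 0
```

```text
row [-0.0008  0.0007  0.0036] [ 0.0004 -0.0002 -0.0009] dist mm 1 deg 0.2 t 10.9333 F [-0.4 -0.5 -0.5] j [ 23.  36.  -8.   0. -46.  67.] p [0.6486 0.0968 0.0363] w 0.338
```

```bash
python3 -m creep '[[0,0,0,0.004,0,0,0],[0,0,0,0.004,0,0,0],[0,0,0,0.004,0,0,0]]'; python3 -m creep '[[0.65,0,0,0,0,0,0],[0.65,0,0,0,0,0,0],[0.65,0,0,0,0,0,0],[0.65,0,0,0,0,0,0],[0.65,0,0,0,0,0,0]]'
```

```text
time_s: 11.18
tcp_pos: [0.6487, 0.097, 0.0356]
ee_rot: [[1.0, -0.003, 0.002], [-0.003, -1.0, -0.001], [0.002, 0.001, -1.0]]
wrist_force: [0.5, -0.5, -2.0]
gripper_width: 0.337
time_s: 11.6
tcp_pos: [0.6489, 0.097, 0.0358]
ee_rot: [[1.0, -0.003, 0.002], [-0.003, -1.0, -0.001], [0.002, 0.001, -1.0]]
wrist_force: [0.1, -0.6, 1.3]
gripper_width: 0.605
```

Next, up and over to bush 2.

```bash
python3 -m creep '[[0.65,0,0,-0.05,0,0,0],[0.65,0,0,-0.13,0,0,0],[0.65,0,0,-0.24,0,0,0],[1,0,0,-0.36,0,0,0],[1,0,0,-0.36,0,0,0]]'>/dev/null; python3 go.py .45 -.1175 .13 -44
python3 - <<'E'
from h import *
cv2.imwrite('pics/a4.png',r.capture('scene')[130:330,190:410].repeat(3,0).repeat(3,1))
E
```

```text
row [-0.6781  0.7191  0.062 ] [-0.0029 -0.0049  0.2442] dist mm 297 deg 44.0 t 12.0167 F [1.  0.3 1.2] j [ 23.  29.  -2.   0. -58.  67.] p [0.6533 0.098  0.1526] w 0.729
```

View pics/a4.png

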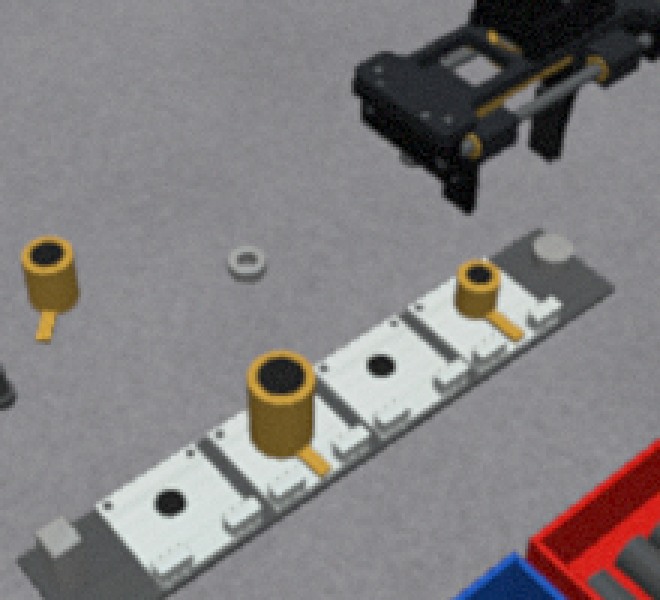

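Both bushes stand well, with their arms in the gaps. I'll move to bush 2.

```bash
python3 -m creep '[[1,-0.09,0.1,0,0,0,0.04],[1,-0.19,0.2,0,0,0,0.08],[1,-0.28,0.3,0,0,0,0.12],[1,-0.37,0.4,0.01,0,0,0.16],[1,-0.46,0.49,0.02,0,-0.004,0.2]]'>/dev/null; python3 go.py .45 -.1175 .11 -44
```

```text
row [-0.0303  0.3014  0.1007] [-0.0014  0.0014  0.043 ] dist mm 96 deg 7.8 t 12.4833 F [ 0.5 -0.8  0.3] j [ 12.  17. -23.  -0. -50.  42.] p [ 0.5108 -0.0501  0.1406] w 0.994
```

```bash
python3 -m creep '[[1,-0.012,0.12,0.04,0,0,0.03],[1,-0.03,0.24,0.08,0,0,0.043],[1,-0.03,0.3014,0.1007,0,0,0.043],[1,-0.03,0.3014,0.1007,0,0.001,0.043],[1,-0.03,0.3014,0.1007,0,0.001,0.043]]'>/dev/null; python3 go.py .45 -.1175 .026 -44
```

```text
row [ 0.0006 -0.0025  0.2787] [-0.0011  0.0006 -0.0004] dist mm 84 deg 0.2 t 12.9 F [-0.2  0.2  0.1] j [  5.  15. -32.  -0. -43.  41.] p [ 0.4493 -0.1182  0.1096] w 1.0
```

```bash
python3 -m creep '[[1,0,-0.0025,0.07,0,0,0],[1,0,-0.0025,0.14,0,0,0],[1,0,-0.0025,0.21,0,0,0],[1,0,-0.0025,0.26,0,0,0],[1,0,-0.0025,0.26,0,0,0]]'>/dev/null; python3 go.py .45 -.1175 .026 -44
```

```text
row [0.004  0.0002 0.0105] [ 0.0001  0.0017 -0.0001] dist mm 3 deg 0.3 t 13.3167 F [ 0.2 -0.2 -0.4] j [  5.  23. -36.  -0. -31.  41.] p [ 0.4492 -0.1167  0.0292] w 1.0
```

```bash
python3 -m creep '[[1,0.004,0,0.0105,0,0.001,0],[1,0.004,0,0.0105,0,0.001,0],[0,0.004,0,0.0105,0,0.001,0],[0,0.004,0,0.0105,0,0.001,0],[0,0.004,0,0.0105,0,0.001,0]]' >/dev/null;  python3 -m creep '[[0,0,0,0,0,0,0],[0,0,0,0,0,0,0],[0,0,0,0,0,0,0],[0,0,0,0,0,0,0],[0,0,0,0,0,0,0]]'>/dev/null; python3 -m creep '[[0,0,0,0,0,0,0],[0,0,0,0,0,0,0],[0,0,0,0,0,0,0],[0,0,0,0,0,0,0]]';python3 go.py .45 -.1175 .026 -44
```

```text
time_s: 14.48
tcp_pos: [0.4505, -0.1175, 0.0269]
ee_rot: [[0.719, -0.695, -0.0], [-0.695, -0.719, 0.001], [-0.001, -0.001, -1.0]]
wrist_force: [-1.1, -0.8, 1.1]
gripper_width: 0.408
row [-0.0012  0.0013  0.0029] [-0.0003  0.0004 -0.0001] dist mm 1 deg 0.1 t 14.4833 F [-1.1 -0.8  1.1] j [  5.  23. -36.  -0. -31.  41.] p [ 0.4505 -0.1175  0.0269] w 0.408
```

```bash
python3 -m creep '[[0,0,0,-0.05,0,0,0],[0,0,0,-0.16,0,0,0],[0,0,0,-0.28,0,0,0],[0,0,0,-0.4,0,0,0],[0,0,0,-0.44,0,0,0]]'; python3 go.py .6474 .0118 .15 0
```

```text
time_s: 14.9
tcp_pos: [0.4531, -0.1177, 0.1637]
ee_rot: [[0.72, -0.694, 0.009], [-0.694, -0.72, 0.001], [0.006, -0.007, -1.0]]
wrist_force: [1.3, 0.3, -2.4]
gripper_width: 0.405
row [ 0.1663 -0.76    0.0521] [-0.0014 -0.0026 -0.2442] dist mm 234 deg 44.0 t 14.9 F [ 1.3  0.3 -2.4] j [  5.  11. -27.  -0. -51.  41.] p [ 0.4531 -0.1177  0.1637] w 0.405
```

```bash
python3 -m creep '[[0,0.03,-0.11,0,0,0,-0.04],[0,0.055,-0.23,0,0,0,-0.08],[0,0.08,-0.35,0,0,0,-0.12],[0,0.105,-0.47,0.02,0,0,-0.16],[0,0.13,-0.59,0.04,0,-0.002,-0.2]]'>/dev/null; python3 go.py .6474 .0118 .14 0
```

```text
row [ 0.1272 -0.1115  0.0437] [-0.0014 -0.001  -0.0438] dist mm 52 deg 7.9 t 15.3167 F [ 0.1 -0.3 -2.4] j [ 14.  24.  -9.  -0. -56.  69.] p [ 0.605  -0.0162  0.1529] w 0.407
```

```bash
python3 -m creep '[[0,0.06,-0.055,0.02,0,0,-0.03],[0,0.127,-0.1115,0.044,0,0,-0.0438],[0,0.127,-0.1115,0.044,0,0,-0.0438],[0,0.127,-0.1115,0.044,0,0,-0.0438]]'>/dev/null; python3 go.py .6474 .0118 .0389 0
python3 - <<'E'
from h import *
cv2.imwrite('pics/a5.png',r.capture('scene')[130:330,190:410].repeat(3,0).repeat(3,1))
E
```

```text
row [0.0011 0.004  0.3288] [-0.0012  0.0001  0.0001] dist mm 99 deg 0.2 t 15.65 F [-0.5 -0.5 -2.2] j [ 15.  29.  -4.  -0. -57.  75.] p [0.6471 0.0126 0.1376] w 0.405
```

View pics/a5.png

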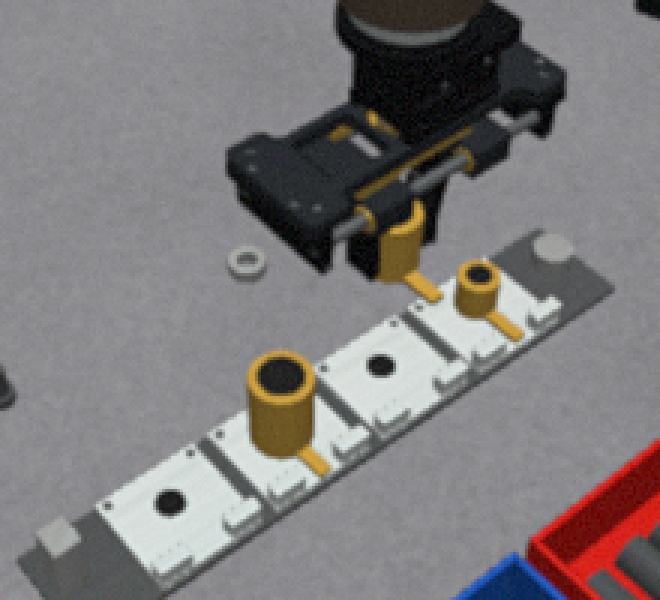

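Bush 2 is above seat 2. I'll lower it.

```bash
python3 -m creep '[[0,0.001,0.004,0.06,0,0,0],[0,0.001,0.004,0.14,0,0,0],[0,0.001,0.004,0.22,0,0,0],[0,0.001,0.004,0.28,0,0,0],[0,0.001,0.004,0.3,0,0,0]]'; python3 go.py .6474 .0118 .0389 0
```

```text
time_s: 16.12
tcp_pos: [0.6438, 0.01, 0.0455]
ee_rot: [[1.0, -0.002, -0.006], [-0.002, -1.0, 0.003], [-0.006, -0.003, -1.0]]
wrist_force: [-0.7, -0.8, -2.0]
gripper_width: 0.405
row [ 0.0123 -0.0061  0.0218] [-0.001   0.0019 -0.0007] dist mm 8 deg 0.4 t 16.1167 F [-0.7 -0.8 -2. ] j [ 15.  35.  -9.  -0. -47.  75.] p [0.6438 0.01   0.0455] w 0.405
```

```bash
python3 -m creep '[[0,0.0123,-0.006,0.006,0,0.002,0],[0,0.0123,-0.006,0.013,0,0.002,0],[0,0.0123,-0.006,0.0195,0,0.002,0],[0,0.0123,-0.006,0.0195,0,0.002,0]]'>/dev/null; python3 go.py .6474 .0118 .0389 0
```

```text
row [-0.0018  0.0001  0.0058] [-0.0011 -0.0007 -0.0008] dist mm 2 deg 0.3 t 16.45 F [-0.4 -0.3 -2.9] j [ 15.  35.  -9.  -0. -46.  75.] p [0.6479 0.0118 0.0407] w 0.408
```

```bash
python3 -m creep '[[0,-0.0015,0,0.005,0,0,0],[0,-0.0015,0,0.005,0,0,0],[0,-0.0015,0,0.005,0,0,0]]';python3 go.py .6474 .0118 .0389 0
```

```text
time_s: 16.7
tcp_pos: [0.6478, 0.0119, 0.0398]
ee_rot: [[1.0, -0.002, 0.003], [-0.002, -1.0, 0.004], [0.003, -0.004, -1.0]]
wrist_force: [-0.1, 0.4, -2.3]
gripper_width: 0.405
row [-0.0012  0.0004  0.0029] [-0.0012 -0.001  -0.0007] dist mm 1 deg 0.3 t 16.7 F [-0.1  0.4 -2.3] j [ 15.  35.  -9.  -0. -46.  75.] p [0.6478 0.0119 0.0398] w 0.405
```

```bash
python3 -m creep '[[0,-0.001,0,0.004,0,0,0],[0,-0.001,0,0.004,0,0,0],[0,-0.001,0,0.004,0,0,0]]'; python3 -m creep '[[0.68,0,0,0,0,0,0],[0.68,0,0,0,0,0,0],[0.68,0,0,0,0,0,0],[0.68,0,0,0,0,0,0],[0.68,0,0,0,0,0,0]]'; python3 go.py .6474 .0118 .15 0
```

```text
time_s: 16.95
tcp_pos: [0.6478, 0.012, 0.039]
ee_rot: [[1.0, -0.002, 0.004], [-0.002, -1.0, 0.004], [0.004, -0.004, -1.0]]
wrist_force: [-0.3, 0.2, -0.7]
gripper_width: 0.402
time_s: 17.37
tcp_pos: [0.6479, 0.012, 0.0391]
ee_rot: [[1.0, -0.002, 0.004], [-0.002, -1.0, 0.004], [0.004, -0.004, -1.0]]
wrist_force: [-0.4, 0.1, 0.0]
gripper_width: 0.651
row [-2.000e-04 -7.000e-04 -3.697e-01] [-0.0012 -0.0014 -0.0007] dist mm 111 deg 0.3 t 17.3667 F [-0.4  0.1  0. ] j [ 15.  35.  -9.  -0. -46.  75.] p [0.6479 0.012  0.0391] w 0.651
```

```bash
python3 -m creep '[[0.68,0,0,-0.05,0,0,0],[0.68,0,0,-0.13,0,0,0],[0.68,0,0,-0.24,0,0,0],[1,0,0,-0.36,0,0,0],[1,0,0,-0.36,0,0,0]]'>/dev/null; python3 go.py .4536 -.2737 .14 -27
```

```text
row [-0.6622  0.9525  0.0348] [-0.003  -0.0058  0.1499] dist mm 348 deg 27.0 t 17.7833 F [ 0.8 -0.3  1.7] j [ 15.  28.  -3.   0. -58.  75.] p [0.6521 0.0119 0.1558] w 0.761
```

```bash
python3 -m creep '[[1,-0.08,0.11,0,0,0,0.03],[1,-0.16,0.22,0,0,0,0.06],[1,-0.24,0.33,0,0,0,0.09],[1,-0.32,0.44,0.01,0,0,0.12],[1,-0.4,0.56,0.02,0,-0.005,0.15]]'>/dev/null; python3 go.py .4536 -.2737 .13 -27
```

```text
row [-0.05    0.4694  0.0521] [-0.0032 -0.0002 -0.0012] dist mm 142 deg 0.6 t 18.2 F [ 0.5 -0.4 -0.7] j [  0.  20. -17.  -1. -53.  63.] p [ 0.5313 -0.1555  0.1471] w 0.988
```

```bash
python3 -m creep '[[1,-0.013,0.12,0.013,0,0,0],[1,-0.025,0.24,0.026,0,0,0],[1,-0.038,0.36,0.04,-0.003,0,-0.001],[1,-0.05,0.47,0.052,-0.003,0,-0.001],[1,-0.05,0.47,0.052,-0.003,0,-0.001]]'>/dev/null; python3 go.py .4536 -.2737 .036 -27
```

```text
row [ 0.0078 -0.0152  0.3102] [-0.      0.0008 -0.002 ] dist mm 93 deg 0.4 t 18.6167 F [ 0.6 -0.4 -0.9] j [-14.  19. -22.  -0. -49.  77.] p [ 0.4496 -0.2768  0.1291] w 0.996
```

```bash
python3 - <<'E'
from h import *
cv2.imwrite('pics/a6.png',r.capture('scene')[130:330,50:270].repeat(3,0).repeat(3,1))
E
```

```text
(no output)
```

View pics/a6.png

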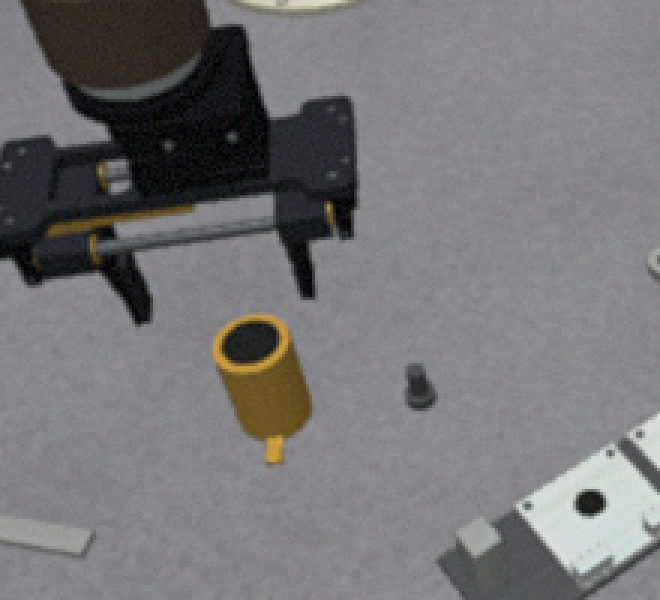

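The fingers are above and clear of bush 4. I'll correct sideways first and then descend.

```bash
python3 -m creep '[[1,0.008,-0.0152,0.03,0,0,-0.002],[1,0.008,-0.0152,0.05,0,0,-0.002],[1,0.008,-0.0152,0.05,0,0,-0.002]]'>/dev/null; python3 go.py .4536 -.2737 .036 -27
```

```text
row [-0.0011  0.009   0.256 ] [-0.0001  0.0012  0.0007] dist mm 77 deg 0.3 t 18.9167 F [-0.5  0.8  0.5] j [-13.  21. -22.  -0. -47.  76.] p [ 0.4554 -0.2716  0.1128] w 1.0
```

```bash
python3 -m creep '[[1,-0.001,0.006,0.06,0,0,0],[1,-0.001,0.006,0.13,0,0,0],[1,-0.001,0.006,0.2,0,0,0],[1,-0.001,0.006,0.245,0,0,0],[1,-0.001,0.006,0.245,0,0,0]]'>/dev/null; python3 go.py .4536 -.2737 .036 -27
```

```text
row [0.0067 0.0054 0.0007] [0.0003 0.0033 0.0011] dist mm 3 deg 0.6 t 19.3333 F [ 1.1 -0.3 -0.5] j [-13.  27. -27.  -0. -37.  77.] p [ 0.4525 -0.2713  0.0362] w 1.0
```

```bash
python3 -m creep '[[1,0.0067,0.0054,0.001,0,0.003,0.001],[1,0.0067,0.0054,0.001,0,0.003,0.001],[0,0.0067,0.0054,0.001,0,0.003,0.001],[0,0.0067,0.0054,0.001,0,0.003,0.001],[0,0.0067,0.0054,0.001,0,0.003,0.001]]' >/dev/null;  python3 -m creep '[[0,0,0,0,0,0,0],[0,0,0,0,0,0,0],[0,0,0,0,0,0,0],[0,0,0,0,0,0,0],[0,0,0,0,0,0,0]]'>/dev/null; python3 -m creep '[[0,0,0,0,0,0,0],[0,0,0,0,0,0,0],[0,0,0,0,0,0,0]]';python3 go.py .4536 -.2737 .036 -27
```

```text
time_s: 20.42
tcp_pos: [0.4541, -0.2739, 0.0369]
ee_rot: [[0.891, -0.454, 0.0], [-0.454, -0.891, -0.001], [0.001, 0.001, -1.0]]
wrist_force: [0.1, -0.0, 1.2]
gripper_width: 0.544
row [-0.0019  0.0001  0.0031] [ 0.0002 -0.0003  0.0001] dist mm 1 deg 0.1 t 20.4167 F [ 0.1 -0.   1.2] j [-14.  27. -27.   0. -37.  77.] p [ 0.4541 -0.2739  0.0369] w 0.544
```

```bash
python3 -m creep '[[0,0,0,-0.05,0,0,0],[0,0,0,-0.15,0,0,0],[0,0,0,-0.26,0,0,0],[0,0,0,-0.37,0,0,0],[0,0,0,-0.42,0,0,0]]'; python3 go.py .646 -.1585 .16 0
```

```text
time_s: 20.83
tcp_pos: [0.4551, -0.2741, 0.166]
ee_rot: [[0.891, -0.453, 0.005], [-0.453, -0.891, -0.002], [0.005, -0.0, -1.0]]
wrist_force: [1.0, -0.4, -4.0]
gripper_width: 0.549
row [ 0.3925 -0.632   0.022 ] [ 0.0004 -0.0016 -0.1497] dist mm 223 deg 27.0 t 20.8333 F [ 1.  -0.4 -4. ] j [-14.  17. -19.   0. -54.  77.] p [ 0.4551 -0.2741  0.166 ] w 0.549
```

```bash
python3 -m creep '[[0,0.06,-0.1,0,0,0,-0.035],[0,0.13,-0.21,0,0,0,-0.07],[0,0.2,-0.32,0,0,0,-0.11],[0,0.27,-0.43,0.01,0,-0.0016,-0.1497],[0,0.33,-0.53,0.02,0,-0.0016,-0.1497]]'>/dev/null; python3 go.py .646 -.1585 .13 0
```

```text
row [ 0.1001 -0.0565  0.0947] [-0.0001  0.001   0.0012] dist mm 45 deg 0.3 t 21.25 F [ 0.1 -0.3 -5.5] j [ -1.  27.  -3.  -0. -60.  92.] p [ 0.6161 -0.1756  0.1585] w 0.546
```

```bash
python3 -m creep '[[0,0.06,-0.035,0.04,0,0,0],[0,0.1,-0.0565,0.095,0,0,0],[0,0.1,-0.0565,0.095,0,0,0],[0,0.1,-0.0565,0.095,0,0,0]]'>/dev/null; python3 go.py .646 -.1585 .0489 0
```

```text
row [0.0097 0.0034 0.2566] [-0.0004  0.0036  0.0013] dist mm 77 deg 0.7 t 21.5833 F [ 0.5  0.5 -5.7] j [  0.  31.  -2.  -0. -58.  90.] p [ 0.6439 -0.1576  0.1259] w 0.546
```

```bash
python3 - <<'E'
from h import *
cv2.imwrite('pics/a7.png',r.capture('scene')[140:340,150:400].repeat(3,0).repeat(3,1))
E
```

```text
(no output)
```

View pics/a7.png

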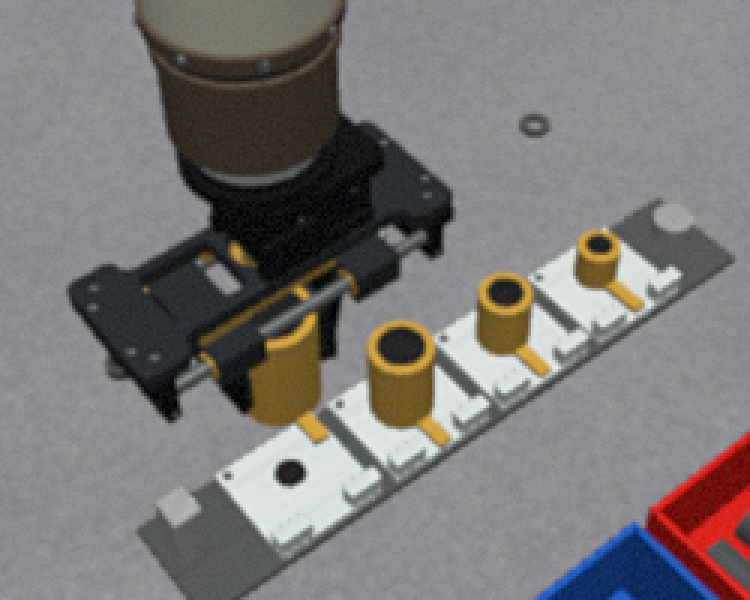

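The first three stand correctly and bush 4 is above the last seat. I'll lower it.

```bash
python3 -m creep '[[0,0.01,0.003,0.05,0,0.0036,0.001],[0,0.01,0.003,0.1,0,0.0036,0.001],[0,0.01,0.003,0.16,0,0.0036,0.001],[0,0.01,0.003,0.21,0,0.0036,0.001],[0,0.01,0.003,0.23,0,0.0036,0.001]]'; python3 go.py .646 -.1585 .0489 0
```

```text
time_s: 22.05
tcp_pos: [0.6445, -0.1599, 0.0569]
ee_rot: [[1.0, -0.001, -0.001], [-0.001, -1.0, 0.001], [-0.001, -0.001, -1.0]]
wrist_force: [-0.8, -0.6, -5.2]
gripper_width: 0.546
row [ 0.005  -0.0045  0.0268] [-0.0004  0.0002 -0.0004] dist mm 8 deg 0.1 t 22.05 F [-0.8 -0.6 -5.2] j [ -0.  35.  -6.  -0. -49.  90.] p [ 0.6445 -0.1599  0.0569] w 0.546
```

```bash
python3 -m creep '[[0,0.004,-0.0045,0.008,0,0,0],[0,0.004,-0.0045,0.016,0,0,0],[0,0.004,-0.0045,0.0245,0,0,0],[0,0.004,-0.0045,0.0245,0,0,0]]'>/dev/null; python3 go.py .646 -.1585 .0489 0
```

```text
row [-0.0001 -0.0005  0.0046] [-0.0004 -0.0001 -0.0005] dist mm 1 deg 0.1 t 22.3833 F [-1.  -0.8 -5. ] j [  0.  36.  -6.  -0. -49.  90.] p [ 0.646  -0.1586  0.0503] w 0.547
```

```bash
python3 -m creep '[[0,0,0,0.0055,0,0,0],[0,0,0,0.0055,0,0,0],[0,0,0,0.0055,0,0,0]]'; python3 -m creep '[[0,0,0,0.001,0,0,0],[0,0,0,0.001,0,0,0]]';
```

```text
time_s: 22.63
tcp_pos: [0.6463, -0.1586, 0.0491]
ee_rot: [[1.0, -0.001, 0.001], [-0.001, -1.0, 0.001], [0.001, -0.001, -1.0]]
wrist_force: [-0.4, 0.5, -5.6]
gripper_width: 0.544
time_s: 22.8
tcp_pos: [0.6465, -0.1586, 0.0491]
ee_rot: [[1.0, -0.001, 0.002], [-0.001, -1.0, 0.001], [0.002, -0.001, -1.0]]
wrist_force: [-0.2, 0.2, -4.8]
gripper_width: 0.542
```

```bash
python3 -m creep '[[0.82,0,0,0,0,0,0],[0.82,0,0,0,0,0,0],[0.82,0,0,0,0,0,0],[0.82,0,0,0,0,0,0],[0.82,0,0,0,0,0,0]]'; python3 -m creep '[[0.82,0,0,-0.05,0,0,0],[0.82,0,0,-0.13,0,0,0],[0.82,0,0,-0.24,0,0,0],[0.82,0,0,-0.36,0,0,0],[0.82,0,0,-0.44,0,0,0]]'; python3 go.py .42 -.16 .2 0
```

```text
time_s: 23.22
tcp_pos: [0.647, -0.1587, 0.0498]
ee_rot: [[1.0, -0.001, 0.003], [-0.001, -1.0, 0.001], [0.003, -0.001, -1.0]]
wrist_force: [0.0, -0.6, -0.4]
gripper_width: 0.794
time_s: 23.63
tcp_pos: [0.6478, -0.1592, 0.186]
ee_rot: [[1.0, -0.0, 0.008], [-0.0, -1.0, -0.0], [0.008, 0.0, -1.0]]
wrist_force: [0.3, 0.6, 0.4]
gripper_width: 0.819
row [-0.7589  0.0031 -0.0529] [ 0.0001 -0.0026 -0.0001] dist mm 228 deg 0.5 t 23.6333 F [0.3 0.6 0.4] j [  0.  28.   2.   0. -64.  90.] p [ 0.6478 -0.1592  0.186 ] w 0.819
```

Next I'll back away and check from the top camera.

```bash
python3 -m creep '[[0.82,-0.12,0,0,0,0,0],[0.82,-0.25,0,0,0,0,0],[0.82,-0.38,0,0,0,0,0],[0.82,-0.51,0,0,0,0,0],[0.82,-0.6,0,0,0,0,0]]';python3 -m creep '[[0.82,-0.1,0,0,0,0,0],[0.82,-0.15,0,0,0,0,0],[0.82,-0.15,0,0,0,0,0]]'>/dev/null
python3 - <<'E'
from h import *
I={c:r.capture(c) for c in("top","scene")}
t=I['top'];cv2.imwrite('pics/b1.png',cv2.resize(t[105:205,185:435],None,fx=3.2,fy=3.2,interpolation=cv2.INTER_CUBIC))
cv2.imwrite('pics/b2.png',I['scene'][180:350,180:420].repeat(3,0).repeat(3,1))
seat={1:(.6483,.0966),2:(.6474,.0118),3:(.6467,-.0734),4:(.646,-.1585)}
m={c:r.camera_model(c) for c in I}
for b in seat:
  for c in I:
    X=np.array([*seat[b],.012+H[b]]);q=m[c]['R']@X+m[c]['t'];q=m[c]['mtx']@q;q=q[:2]/q[2]
    for s in spots(c,I[c],60,15,500):
        if np.hypot(*(s[0]-q))<9: print(b,c,s[0],s[1],(1000*(ray(c,s[0],.012+H[b])[:2]-seat[b])).round(1))
E
```

```text
time_s: 24.05
tcp_pos: [0.4643, -0.1591, 0.1847]
ee_rot: [[1.0, -0.001, 0.007], [-0.001, -1.0, 0.0], [0.007, -0.0, -1.0]]
wrist_force: [-0.1, 0.6, -0.1]
gripper_width: 0.823
1 top [234.4 156.2] 35 [ 0.1 -0.5]
1 scene [349.2 221. ] 27 [-0.8  2. ]
2 top [279.2 155.2] 84 [ 0.4 -0.7]
2 scene [318. 237.] 63 [0.4 1.6]
3 top [326.  153.5] 151 [ 1.8 -0.9]
3 scene [283.4 255. ] 129 [1.8 1.2]
4 top [374.4 153.5] 245 [ 0.  -0.8]
4 scene [243.7 273.7] 229 [-0.3  1. ]
```

View pics/b1.png

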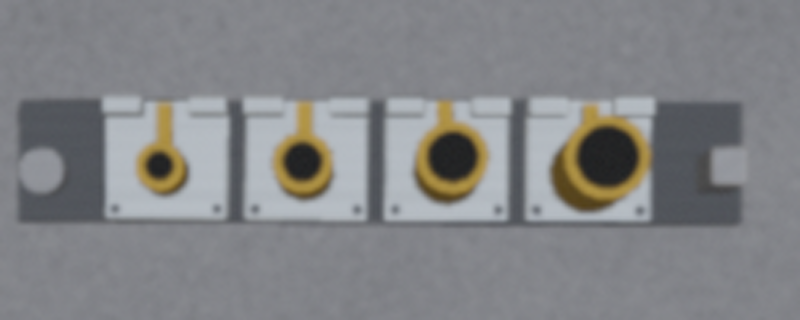

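View pics/b2.png

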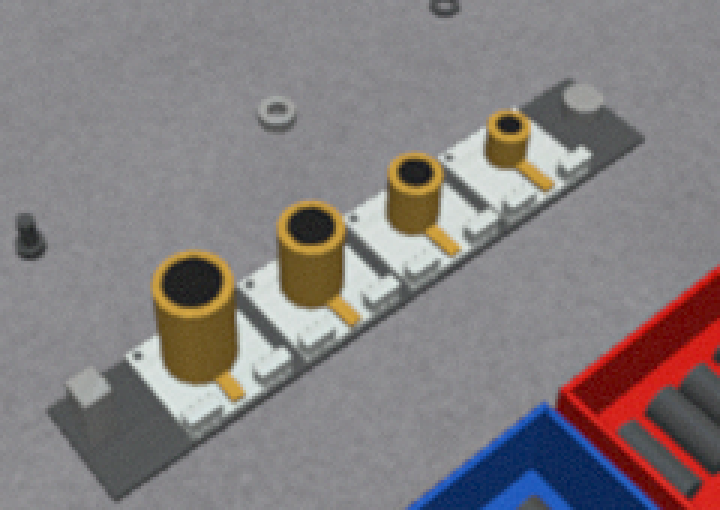

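The order is right, each bush is within about 2 mm of its seat centre, and the arms lie in the gaps. I'm handing in the job.

```bash
python3 -c "
from station import r
print(r.sense()['joint_velocities'].round(2)); print(r.finish_job())"
```

```text
[0.08 1.94 1.96 0.17 0.13 0.03]
the job is handed in; nothing more can be done
None
```

I stood all four bushes on the rail in order, from bush 4 (tallest) next to the tall square post to bush 1 (shortest) next to the low round post. I handed the job in at about 24 s; no verdict is reported.

**Last checks**
- **Position:** both cameras put each bush's top within about 2 mm of its seat centre. Bush 3 is furthest off, at about 1.8 mm across the rail.
- **Arms and uprightness:** by eye in both pictures, all four stand upright and each arm lies in its gap between the stop blocks. I did not measure the final arm angles.
- **Release and contact:** the gripper was open and well clear of everything. No bush was knocked over, and the wrist forces I read stayed below 6 N.

**Disagreement:** the two cameras consistently differ by about 2 mm along the rail. That is roughly their calibration tolerance, so I used their average. The arm still had a little residual joint motion (about 2 degrees/s) at hand-in.

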